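Close the drill jig on an aluminium block

ROBOT

A 6-joint arm with a two-finger parallel gripper is mounted at the origin on a cart in front of the work surface, level with it; the furniture and walls round the work are solid. World frame = base frame: x ahead of the robot, y to its left, z up, the work surface at z = 0. Lengths are in m, angles in rad, forces in N, time in s.
With the tool pointing down it reaches from about 0.35 to 0.85 m from the base axis. Payload 8.1 kg.
Tool frame: the origin (TCP) lies at the centre of the arm's flange, where the gripper is bolted on; the fingertips stand 186 mm ahead of it and the grasp point (between the pads) lies 167 mm ahead of it; z points along the fingers, y is the line along which they close (so a half turn about z gives the same grasp; the last joint's range is limited). The gripper opens to 93 mm and grips with 3 to 60 N. Pads are 15 mm wide; open, the fingers measure 128 mm over their backs; the gripper's body (75 mm by 188 mm) begins 65 mm behind the grasp point.
Start: joints at [-1.316, 0.13, 1.488, -0, 1.523, -0.085], TCP at [0.2, -0.566, 0.405] pointing down, gripper open.
Joint ranges: [-2.96, 2.96], [-0.89, 2.26], [0.02, 2.5], [-1.34, 4.48], [0, 2.73], [-2.66, 2.66]. Speed limits (rad/s): [2.39, 2.39, 2.79, 3.14, 3.14, 3.14].

INTERFACE

Orientations are given as a rotation vector (axis times angle).
In Python, from plant import robot gives the robot as it stands.
- The arm moves only by the tool apply_moves, never from a script. Its argument "series" is a list of rows, each a list of 2 entries, a list of its own where there are three numbers: the shift along the tool's x, y, z in mm, then the turn, a rotation vector about the tool's x, y, z in rad. A call has 1 to 12 rows; each row shifts and turns the commanded pose from where the row before left it, along the tool's axes as they then stand; what a row does not reach is not made up. A row lasts 1/12 s, in which the tool goes at most 41.7 mm and 7.16 degrees, less where a joint would pass 70% of its speed; a pose out of reach is approached as far as the arm can. A call is refused whole if a number of a shift passes 41.7 or a number of a turn 0.125, either way. A call with a gripper value outside its range is refused whole. "claw" is the opening, from 0 (shut) to 1 (fully open), set as the call begins (left out, the last holds). The fingers move at their own pace and stop on an object; "newtons" is the grip in N (left out, the last holds). Time passes only in rows, so rows that do not move let the fingers close. It gives the time, the measured TCP pose, the force, the opening and the grip force at its end, in the units of the state.
- robot.read_state(): the state, without advancing time (a new reading comes with each control period).
- robot.read_camera(name): name is "scene" or "top" or "wrist"; returns (picture, depth): 480x640x3 uint8, blue, green, red; 480x640 float32, m along the optical axis (not along the pixel's ray), 0 where there is no reading.
- robot.calibration(name): a dict with "fx", "fy", "cx", "cy" (pixels), "extrinsics" (4x4, takes a point from world to camera coordinates). Camera axes: x right, y down, z forward; pixel columns grow to the right and rows downward; lengths in m; the calibration is good to about 2 mm. The wrist camera is an equidistant fisheye: a pixel r from the principal point sees the ray r / f radians off the axis. A picture is of the moment at which its call begins: read the wrist's pose just before it. calibration takes no time and is no camera call; for the wrist camera it gives the pose at the moment of the call.
- robot.close_job(): hands the job in; it is judged then, once.
The state is a dict: "t": time; "q": joint angles; "dq": joint speeds; "joint_torque": joint torques, N m; "tool_pos": TCP position; "orientation": TCP orientation; "force": force on the tool from outside, world axes, zero at the start; "wrist_torque": the same for the moment, N m; "opening": finger opening in m; "gripper_force": force on a finger pad.
Only numpy, scipy, OpenCV 4.12 (cv2) and the standard library are available. Lean on these libraries where they do the work, as an engineer would, in place of code of your own. Each camera call takes 0.05 s, during which the arm holds its last target. There are 200 camera calls.

TASK

Close the drill jig on the aluminium block lying in it, ready for reaming, using only pushes of the fingertips: push the block along its channel until it is fully home against the two stop pins, then swing the hinged leaf fully shut over it, and last push the latch's thumb pin round as far as it goes, so that the latch lies across the leaf. Do not pick anything up, and leave the things standing round the jig where they are.

Things in the scene. Friction and masses are not known exactly. Their poses are not given: they have to be found in the camera images.
- jig: Leaf drill jig fixed to the bench; dark steel base plate, x -71 to 79, y -62 to 62, 18 mm thick. Origin on the bench under it. Axes: +x the way the block is pushed home, from the channel's open front (robot side) to the stop pins and leaf hinge at the back; y left; z up. All x, y, z in these notes: mm in this frame. Leaf rest posts: x 22 to 42, 23 to 39 mm either side of the middle, tops z 42.
- block: The work: bored aluminium block, loose, about 0.09 kg, 40 mm long along the channel (its own y), 30 wide, 22 high. Origin at the centre of its underside. It starts in the channel 10 to 26 mm short of the stop pins, and slides easily. Unless it is home to within 2.5 mm, the leaf's nose lands on its top and the leaf cannot shut.
- block_home (a point): Fixed point on the channel's floor (x 10, y 0, z 18), axes as the jig's: the block's origin is here when the block touches the two stop pins (fronts at x 30, y -9 and 9, tops z 36). The channel's steel side rails (x -52 to 40, 33 mm apart inside, 12 thick) are only 8 mm high (tops z 26), so the block stands 14 mm out of them.
- leaf (a joint): Angle of the hinged leaf, rad: 0 fully shut (level over the block), grows as its free end rises. Starts 1.65 to 1.85, standing up and leaning back from the robot; end stop 1.9. Stiff hinge: it stays where left; 2 to 4 N at its free end move it. To shut it, push its outer face (away from the robot while open) from behind and follow it round and down.
- leaf_hinge (a point): Middle of the leaf's hinge axis (x 65, y 0, z 47), which runs along the jig's y.
- leaf_edge (a point): Middle of the leaf's free end on its outer face (top face when shut; then x -30, z 52), 95 mm from the hinge axis. The leaf is an aluminium plate 56 mm wide, 10 thick, with three round drill bushes standing 2 mm out of the outer face 41 to 69 mm from the hinge. A steel nose under it, 26 wide, 77 to 86 mm from the hinge, reaches 8 mm down in front of the block.
- latch (a joint): Angle of the swing latch, rad: 0 open, 1.571 end stop, grows clockwise from above; starts 0 to 0.2. Level steel arm, z 53 to 61, on an upright axis at x -15, y 50, left of the leaf. Open: its 40 mm nose lies beside the leaf toward the hinge, tail to the front (-x). Locked: nose across the leaf, tail to +y. Stiff, stays where left. Turned too early it blocks the leaf.
- latch_pin (a point): Middle (z 71) of the upright thumb pin on the latch's tail, 38 mm from the latch's axis; the pin is 8 to 11 mm thick and stands from z 61 to z 82. Open it is at about x -53, y 50; locked at x -15, y 88. About 1.5 N on it turns the latch.
- spare_block: Bystander: a second, equal block (30 x 40 x 22 mm), loose on the bench right of the jig. Origin at the centre of its underside.
- bush: Bystander: turned steel flanged bush, 34 mm across, 28 mm high, loose on the bench right of the jig. Origin at the centre of its underside.
- jar: Bystander: white screw-top jar, 59 mm across, 78 mm high, loose on the bench left of the jig. Origin at the centre of its underside.
- nozzle: Bystander: pointed brass-coloured nozzle, 27 mm across, 44 mm high, standing loose on the bench left of the jig. Origin at the centre of its underside.
Not all that is in view belongs to the job. What is shaped like the block but black or blue is not meant. Of the things that look like the jig, the larger one is meant.

How it is judged:
On the way, in this order (a step that is already met when the one before it is completed fails the run):
1. the block is home against the stop pins, with the leaf still open and the latch still back (x of block in the frame of block_home above -0.002 m and z of block in the frame of block_home below 0.004 m and value of joint leaf above 1 rad and value of joint latch below 0.5 rad), for 0.2 s.
2. the leaf is fully shut over the seated block, with the latch still back (x of block in the frame of block_home above -0.002 m and z of block in the frame of block_home below 0.004 m and value of joint leaf below 0.03 rad and value of joint latch below 0.5 rad), for 0.2 s.
3. the latch lies across the shut leaf (value of joint leaf below 0.03 rad and value of joint latch above 1.35 rad), for 0.2 s.
At the end, for the whole second after the job is handed in: The block is within 2 mm of home against the stop pins, flat on the channel's floor and at rest; the leaf is shut to within 0.03 rad; the latch is turned past 1.35 rad of its 1.57 across the leaf; the bystanders stand upright (all of step 3 and x of block in the frame of block_home above -0.002 m and z of block in the frame of block_home below 0.004 m and linear speed of block below 0.01 m/s and angle between each of spare_block, bush, jar, nozzle's own z axis and vertical below 0.2 rad); the robot touches nothing.
It fails at once if the block is lifted or tipped out of its channel (z of block in the frame of block_home above 0.008 m or angle between block's own z axis and vertical above 0.25 rad).
It fails at once if a thing standing round the jig is moved more than 20 mm or lifted (distance of any of spare_block, bush, jar, nozzle from where it was at the start of the episode above 0.02 m).
It also fails if it takes over 61 s, if anything falls off the work surface, if the arm or the gripper's body presses on something with over 40 N, if the wrist force passes 120 N, or if a joint passes its speed limit or range.

## Working session

There is one attempt and no reset: what is moved stays moved. The work goes in short steps, Python scripts to look and compute and a tool call to move; the robot and the scene stay as the last step left them, time stands still between calls to the robot, and variables do not carry over. Pictures are saved under pics/ and viewed, at most 10 in all, crops included, and the job is handed in when it is done.

Besides the shell and the picture viewer there is one more tool, called after ">>>" in YAML: its name, and indented under it one key for each argument. apply_moves: Moves the arm, as the interface text tells. Its arguments: {"type":"object","properties":{"series":{"type":"array"},"claw":{"type":"number"},"newtons":{"type":"number"}},"required":["series"]}

```bash
mkdir -p pics
cat > h.py <<'E'
import numpy as np, cv2
from plant import robot
from scipy.spatial.transform import Rotation as R
def grab(n):
    c=robot.calibration(n); p,d=robot.read_camera(n); return p,d,c
def world(c,d,u,v):
    z=d[v,u]; P=np.stack([(u-c['cx'])/c['fx']*z,(v-c['cy'])/c['fy']*z,z],-1)
    E=np.array(c['extrinsics']); return (P-E[:3,3])@E[:3,:3]
E
python3 - <<'E'
from h import *
for n in('scene','top'):
    p,d,c=grab(n); cv2.imwrite(f'pics/{n}0.png',p); np.savez(f'{n}0.npz',p=p,d=d); print(n,c)
s=robot.read_state(); print(s)
E
```

```text
scene {'fx': 565.1816004813514, 'fy': 565.1816004813514, 'cx': 314.65263712823094, 'cy': 237.48051670518169, 'extrinsics': array([[-0.60974906, -0.79259028,  0.00259529,  0.33038675],
       [-0.45628755,  0.34834624, -0.81881412,  0.33318252],
       [ 0.64808006, -0.50045534, -0.57405287,  0.66519097],
       [ 0.        ,  0.        ,  0.        ,  1.        ]])}
top {'fx': 523.9584404911859, 'fy': 523.9584404911859, 'cx': 314.2232250570619, 'cy': 236.5346820177048, 'extrinsics': array([[-0.02032071, -0.99962831,  0.01817434, -0.01181533],
       [-0.99325485,  0.01810889, -0.1145289 ,  0.58301134],
       [ 0.11415721, -0.02037906, -0.99325366,  1.15221148],
       [ 0.        ,  0.        ,  0.        ,  1.        ]])}
{'t': 0.1, 'q': array([-1.31641967e+00,  1.31075289e-01,  1.48913124e+00,  1.29781932e-05,
        1.52297951e+00, -8.53828728e-02]), 'dq': array([ 0.00155357, -0.00269654, -0.00261187,  0.00157791,  0.00093445,
       -0.00103507]), 'joint_torque': array([ 5.66575836e-04, -5.61342430e+01, -4.93094444e+01,  7.70346215e-02,
        2.91812432e-02, -6.35149490e-05]), 'tool_pos': array([ 0.19994088, -0.56550288,  0.40381977]), 'orientation': array([-3.09480399e+00, -5.30860145e-01,  1.90847909e-04]), 'force': array([ 0.40718557, -0.41593813, -0.30553922]), 'wrist_torque': array([-0.03807482, -0.00257276, -0.03234789]), 'gripper_force': 0.0, 'opening': 0.0928381463456678}
```

View pics/top0.png

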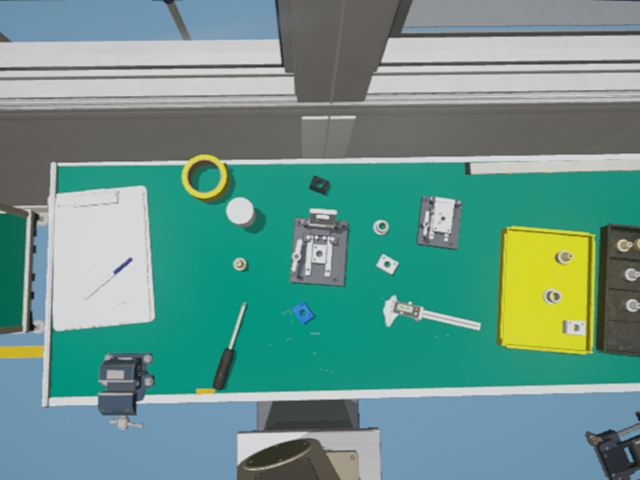

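View pics/scene0.png

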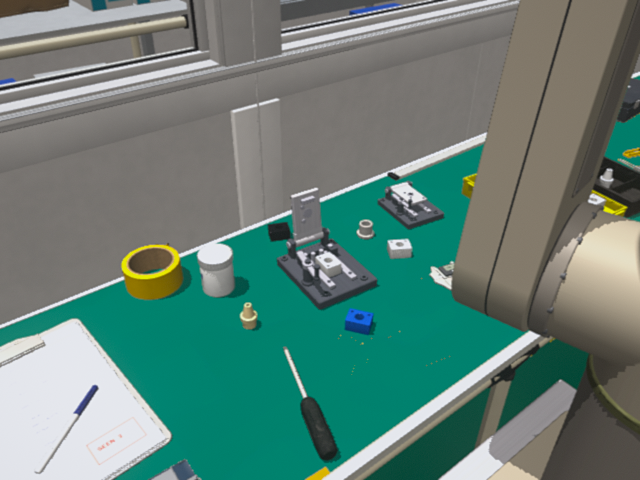

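The top picture shows the jig's dark plate at cols 291–349, rows 215–287. The block is near (320,254), the latch near (297,258) and the upright leaf at (323,215). The jar is at (240,211), the nozzle at (240,265), the bush at (381,228) and the spare block at (387,264).

```bash
cat > m.py <<'E'
from h import *
import sys
z=np.load('top0.npz'); p,d=z['p'],z['d']; c=robot.calibration('top')
vv,uu=np.mgrid[205:295,282:358]; W=world(c,d,uu,vv); 
hsv=cv2.cvtColor(p,cv2.COLOR_BGR2HSV)[205:295,282:358]
m=(W[...,2]>.009)&(W[...,2]<.027)&(hsv[...,1]<100)&(hsv[...,2]<110)
P=W[m][:,:2].astype(np.float32)*1000
r=cv2.minAreaRect(P); print('rect',r, m.sum(), np.median(W[m][:,2]))
n,l,st,ce=cv2.connectedComponentsWithStats(m.astype(np.uint8)); b=l==1+st[1:,4].argmax()
print(cv2.minAreaRect(W[b][:,:2].astype(np.float32)*1000))
# orientation / center
for lo,hi,nm in((.036,.044,'40'),(.05,.064,'latch'),(.066,.09,'pin'),(.1,.2,'leaf')):
    k=(W[...,2]>lo)&(W[...,2]<hi)
    print(nm,k.sum(),W[k].mean(0) if k.any() else '', cv2.minAreaRect(W[k][:,:2].astype(np.float32)*1000))
big=cv2.resize(p[205:295,282:358],None,fx=6,fy=6,interpolation=cv2.INTER_CUBIC); cv2.imwrite('pics/topcrop.png',big)
E
python3 m.py
```

```text
rect ((550.0012817382812, -34.83148193359375), (121.5467300415039, 147.93719482421875), 84.47541809082031) 486 0.017532059835953857
((597.9642944335938, -49.0031852722168), (28.160282135009766, 101.61202239990234), 0.5604344010353088)
40 294 [ 0.55898193 -0.03538393  0.0392789 ] ((564.2817993164062, -34.799434661865234), (76.95254516601562, 80.27239990234375), 84.32445526123047)
latch 295 [ 0.57686351 -0.01206879  0.05707256] ((576.720458984375, -5.4557342529296875), (71.10768127441406, 156.68923950195312), 45.831085205078125)
pin 106 [ 0.58022751 -0.0188036   0.0774606 ] ((565.42822265625, -2.837432861328125), (45.96047592163086, 147.86721801757812), 51.064144134521484)
leaf 268 [ 0.6186152  -0.03991949  0.13173741] ((618.4248657226562, -40.19612121582031), (55.12298583984375, 20.02487564086914), 85.58783721923828)
```

View pics/topcrop.png

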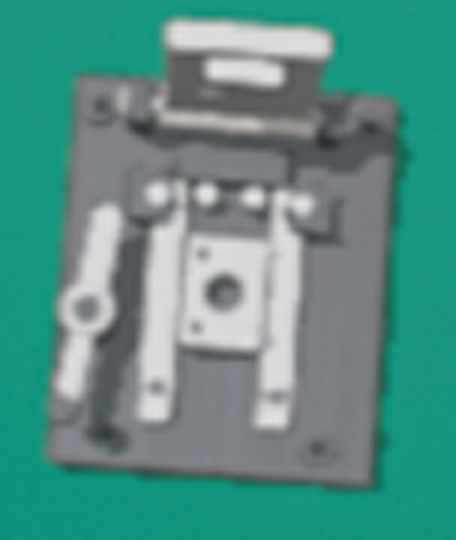

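The crop shows the block's top at (224,292), the stop pins at (207,195) and (253,197), and the latch axis at (86,308). The tail is near (67,395). I'll turn these into jig coordinates.

```bash
cat >> h.py <<'E'
YAW=-np.radians(5.5); O=np.array([.546,-.0344,0])
RJ=R.from_euler('z',YAW).as_matrix()
def jig(w): return (np.asarray(w)-O)@RJ*1000
def tip():
    s=robot.read_state(); T=R.from_rotvec(s['orientation']).as_matrix()
    return s, jig(s['tool_pos']+T[:,2]*.186), T
def goal(x,y,z):
    """shift (tool axes, mm) + yaw error to bring tip, pointing down, x along jig x, to jig point"""
    s,t,T=tip(); 
    Tg=RJ@np.diag([1.,-1,-1]); dR=R.from_matrix(T.T@Tg).as_rotvec()
    g=O+RJ@np.array([x,y,z])/1000-Tg[:,2]*.186
    print('t',round(s['t'],2),'tip',t.round(1),'F',(s['force']@RJ).round(1),'rot',dR.round(3),'shift in goal axes',(Tg.T@(g-s['tool_pos'])*1000).round(1),'now axes',(T.T@(g-s['tool_pos'])*1000).round(1))
E
python3 - <<'E'
from h import *
z=np.load('top0.npz'); p,d=z['p'],z['d']; c=robot.calibration('top'); E=np.array(c['extrinsics'])
def ray(u,v,h):
    D=np.array([(u-c['cx'])/c['fx'],(v-c['cy'])/c['fy'],1])@E[:3,:3]; C=-E[:3,3]@E[:3,:3]; return C+D*(h-C[2])/D[2]
def cr(a,b,h): return jig(ray(282+(a-2.5)/6,205+(b-2.5)/6,h)).round(1)
print('block',cr(224,292,.04),'pins',cr(207,195,.036),cr(253,197,.036),'latch',cr(86,308,.061),'tail',cr(67,395,.061),'nose',cr(108,215,.061))
print('rail fronts',cr(153,418,.026),cr(273,424,.026),'plate corners',[cr(*q,.018) for q in((50,462),(378,486),(82,80),(395,100))])
print('pin?',cr(62,408,.082))
for n,u,v,h in(('jar',240,211,.078),('nozzle',240,265,.044),('bush',381,228,.028),('spare',387,264,.022)): print(n,jig(ray(u,v,h)).round(0))
goal(-70,0,120)
E
```

```text
block [-2.1  1.5 40. ] pins [34.2 10.5 36. ] [34.8 -6.8 36. ] latch [-13.7  52.   61. ] tail [-46.   56.4  61. ] nose [21.1 46.6 61. ]
rail fronts [-50.4  24.3  26. ] [-49.2 -20.9  26. ] plate corners [array([-69.6,  61.9,  18. ]), array([-69.2, -62.6,  18. ]), array([76.8, 61.5, 18. ]), array([ 78.5, -58.9,  18. ])]
pin? [-51.8  57.2  82. ]
jar [ 74. 181.  78.]
nozzle [-42. 175.  44.]
bush [  67. -136.   28.]
spare [ -13. -155.   22.]
t 0.1 tip [-293.7 -561.5  217.8] F [ 0.4 -0.4 -0.3] rot [-0.002  0.     0.436] shift in goal axes [ 223.6 -561.8   97.8] now axes [ 439.8 -414.8   98.5]
```

>>> apply_moves:
  series:
    - [[27, -25, 0], [0, 0, 0]]
    - [[27, -25, 0], [0, 0, 0]]
    - [[27, -25, 0], [0, 0, 0]]
    - [[27, -25, 0], [0, 0, 0]]
    - [[27, -25, 0], [0, 0, 0]]
    - [[27, -25, 0], [0, 0, 0]]
    - [[27, -25, 0], [0, 0, 0]]
    - [[27, -25, 0], [0, 0, 0]]
    - [[27, -25, 0], [0, 0, 0]]
    - [[27, -25, 0], [0, 0, 0]]
    - [[27, -25, 0], [0, 0, 0]]
    - [[27, -25, 0], [0, 0, 0]]
  claw: 0
  newtons: 20

```text
t: 1.1
tool_pos: [0.4057, -0.1731, 0.4045]
orientation: [-3.096, -0.531, 0.0]
force: [0.7, -0.8, -0.0]
opening: 0.0175
gripper_force: 0.0
```

>>> apply_moves:
  series:
    - [[0, 0, 0], [0, 0, 0.11]]
    - [[0, 0, 0], [0, 0, 0.11]]
    - [[0, 0, 0], [0, 0, 0.11]]
    - [[0, 0, 0], [0, 0, 0.106]]
    - [[0, 0, 0], [0, 0, 0]]

```text
t: 1.52
tool_pos: [0.4054, -0.1746, 0.4044]
orientation: [-3.137, 0.158, 0.001]
force: [0.6, 0.1, -0.1]
opening: 0.0006
gripper_force: 0.0
```

```bash
sed -i 's/^YAW=.*/YAW=-np.radians(5.5); RJ=R.from_euler("z",YAW).as_matrix(); O=np.array([.546,-.0344,0])+RJ@np.array([.001,.0015,0])/' h.py; python3 -c "
from h import *
goal(-70,0,120)"
```

```text
t 1.52 tip [-127.6 -154.5  218.4] F [ 0.6  0.2 -0.1] rot [-0.     0.001 -0.005] shift in goal axes [  57.5 -154.5   98.4] now axes [  56.8 -154.8   98.4]
```

>>> apply_moves:
  series:
    - [[16, -31, 0], [0, 0, 0]]
    - [[16, -31, 0], [0, 0, 0]]
    - [[16, -31, 0], [0, 0, 0]]
    - [[16, -31, 0], [0, 0, 0]]
    - [[18, -31, 0], [0, 0, 0]]
    - [[0, 0, 30], [0, 0, 0]]
    - [[0, 0, 30], [0, 0, 0]]
    - [[0, 0, 30], [0, 0, 0]]
    - [[0, 0, 30], [0, 0, 0]]
    - [[0, 0, 15], [0, 0, 0]]
    - [[0, 0, 0], [0, 0, 0]]

```text
t: 2.43
tool_pos: [0.4998, -0.0282, 0.2649]
orientation: [-3.137, 0.146, 0.013]
force: [-0.3, -0.1, -0.5]
opening: 0.0003
gripper_force: 0.0
```

Run:
```python
from h import *
goal(-45,0,30)
p,d,c=grab('scene'); cv2.imwrite('pics/s1.png',cv2.resize(p[170:330,250:410],None,fx=3.7,fy=3.7))
```

```text
t 2.43 tip [-49.2   0.4  78.9] F [-0.3 -0.1 -0.5] rot [-0.001  0.008  0.003] shift in goal axes [ 2.6  0.3 48.9] now axes [ 3.   0.3 48.8]
```

View pics/s1.png

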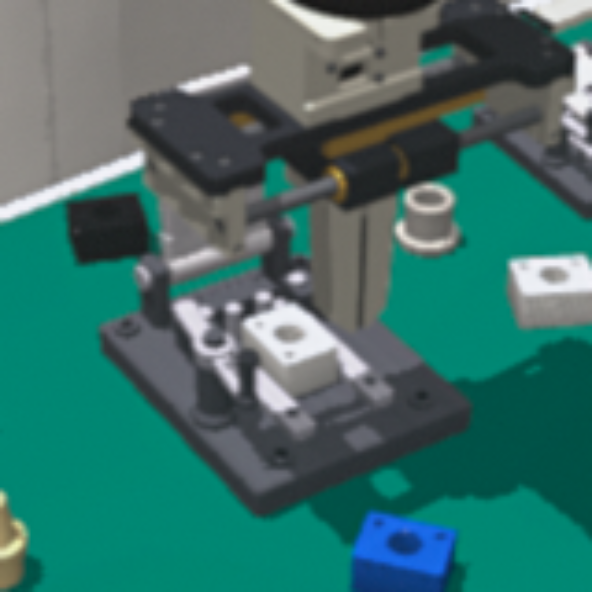

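The tip is over the channel front, with nothing disturbed and the block ahead of it. Next is to descend and push.

>>> apply_moves:
  series:
    - [[3, 0, 25], [0, 0.008, 0.003]]
    - [[0, 0, 22], [0, 0, 0]]
    - [[0, 0, 1], [0, 0, 0]]
    - [[5, 0, 0], [0, 0, 0]]
    - [[5, 0, 0], [0, 0, 0]]
    - [[4, 0, 0], [0, 0, 0]]
    - [[3, 0, 0], [0, 0, 0]]
    - [[3, 0, 0], [0, 0, 0]]
    - [[3, 0, 0], [0, 0, 0]]

```text
t: 3.23
tool_pos: [0.5282, -0.031, 0.2226]
orientation: [3.137, -0.155, 0.011]
force: [-15.2, 0.8, 11.9]
opening: 0.0006
gripper_force: 7.8
```

```bash
python3 -c "
from h import *
goal(-17.5,0,30)"
```

```text
t 3.23 tip [-17.8   0.1  36.6] F [-15.2  -0.7  11.9] rot [ 0.    -0.007 -0.003] shift in goal axes [1.5 0.1 6.6] now axes [1.5 0.1 6.7]
```

>>> apply_moves:
  series:
    - [[0, 0, 0], [0, 0, 0]]
    - [[0, 0, 0], [0, 0, 0]]
    - [[0, 0, 0], [0, 0, 0]]

```text
t: 3.48
tool_pos: [0.5279, -0.031, 0.222]
orientation: [3.137, -0.156, 0.011]
force: [-4.4, 0.3, 4.6]
opening: 0.0004
gripper_force: 2.4
```

Run:
```python
from h import *
goal(-17.5,0,30)
p,d,c=grab('scene'); cv2.imwrite('pics/s2.png',cv2.resize(p[170:330,250:410],None,fx=3.7,fy=3.7))
```

```text
t 3.48 tip [-18.1   0.1  36. ] F [-4.4 -0.1  4.6] rot [ 0.    -0.007 -0.003] shift in goal axes [1.9 0.1 6. ] now axes [1.8 0.1 6. ]
```

View pics/s2.png

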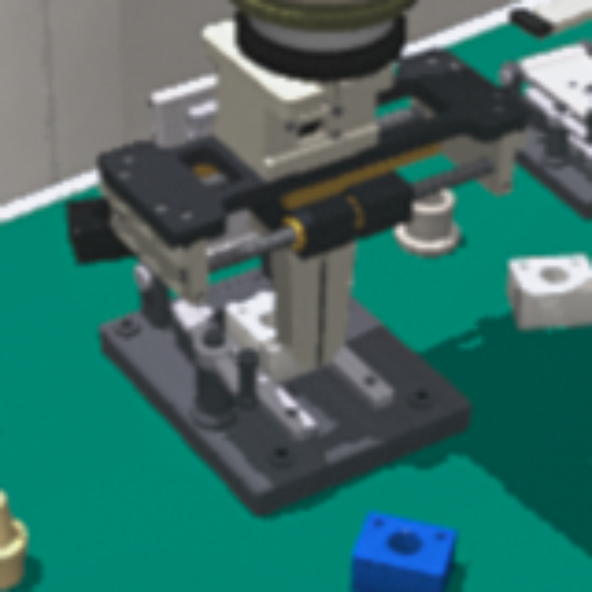

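The fingers are against the block's front, which looks close to home. I'll make a short confirming push, then back off.

>>> apply_moves:
  series:
    - [[1.5, 0, 0], [0, 0, 0]]
    - [[1.5, 0, 0], [0, 0, 0]]
    - [[0, 0, 0], [0, 0, 0]]
    - [[0, 0, 0], [0, 0, 0]]

```text
t: 3.87
tool_pos: [0.5292, -0.0311, 0.2214]
orientation: [3.138, -0.155, 0.002]
force: [-18.2, 0.6, 14.0]
opening: 0.0002
gripper_force: 8.9
```

```bash
python3 -c "
from h import *
goal(-40,0,100)"
```

```text
t 3.87 tip [-17.8   0.2  35.4] F [-18.1  -1.1  14. ] rot [ 0.    -0.001 -0.003] shift in goal axes [-22.    0.2 -64.6] now axes [-21.9   0.3 -64.6]
```

>>> apply_moves:
  series:
    - [[-6, 0, 0], [0, 0, 0]]
    - [[-16, 0, 0], [0, 0, 0]]
    - [[-10, 0, -10], [0, 0, 0]]
    - [[-10, 0, -35], [0, 0, 0]]
    - [[0, 0, -40], [0, 0, 0]]
    - [[0, 0, -40], [0, 0, 0]]
    - [[0, 0, -35], [0, 0, 0]]
    - [[0, 0, 0], [0, 0, 0]]
    - [[0, 0, 0], [0, 0, 0]]

```text
t: 4.62
tool_pos: [0.489, -0.0272, 0.3849]
orientation: [3.137, -0.156, 0.024]
force: [-0.6, -0.6, -0.8]
opening: 0.0003
gripper_force: 0.0
```

Run:
```python
from h import *
goal(125,0,220)
c0=robot.calibration('top');E=np.array(c0['extrinsics'])
p,d,c=grab('scene'); cv2.imwrite('pics/s3.png',cv2.resize(p[180:320,270:390],None,fx=4.2,fy=4.2))
vv,uu=np.mgrid[170:330,250:410]; J=jig(world(c,d,uu,vv).reshape(-1,3)).reshape(160,160,3)
k=(abs(J[...,2]-40)<3)&(abs(J[...,1])<13)&(J[...,0]>-40)&(J[...,0]<32)
print('block top x',np.percentile(J[k][:,0],[1,50,99]),'y',np.percentile(J[k][:,1],[1,99]),k.sum())
k=(abs(J[...,1])<26)&(J[...,2]>80)&(J[...,0]>55)&(J[...,0]<110)
Q=J[k]; a=np.polyfit(Q[:,2],Q[:,0],1); print('leaf',len(Q),Q.max(0),'angle',np.pi/2+np.arctan(a[0]))
k=(J[...,2]>62)&(J[...,2]<86)&(J[...,0]<-25)&(J[...,0]>-70)&(J[...,1]>35)&(J[...,1]<75)
print('latchpin',J[k].mean(0) if k.any() else '',k.sum())
```

```text
t 4.62 tip [-55.5   0.2 198.9] F [-0.6 -0.7 -0.8] rot [ 0.    -0.016 -0.003] shift in goal axes [183.4   0.2 -21.1] now axes [183.7  -0.3 -18.2]
block top x [-11.01292081   8.57808319  31.03083072] y [-12.19871123  12.21751992] 179
leaf 835 [ 82.47747618  25.77097016 144.58581233] angle 1.6842499226227319
latchpin [-51.20836246  57.55988856  74.22913149] 82
```

View pics/s3.png

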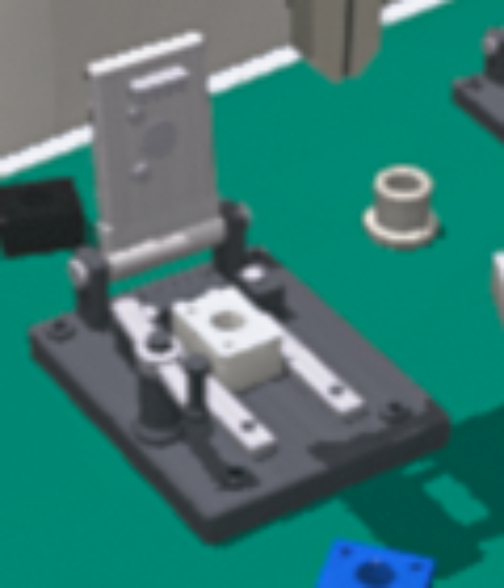

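The block's front is at about x −11, and it held 18 N without moving, so it is home. The leaf stands at about 1.7 rad, and the latch pin is at (−51,57). Now I go over and behind the leaf.

>>> apply_moves:
  series:
    - [[36, 0, 0], [0, -0.016, -0.003]]
    - [[36, 0, 0], [0, 0, 0]]
    - [[36, 0, 0], [0, 0, 0]]
    - [[36, 0, 0], [0, 0, 0]]
    - [[36, 0, 0], [0, 0, 0]]
    - [[0, 0, 0], [0, 0, 0]]
    - [[0, 0, 25], [0, 0, 0]]
    - [[0, 0, 25], [0, 0, 0]]
    - [[0, 0, 25], [0, 0, 0]]
    - [[0, 0, 0], [0, 0, 0]]
    - [[0, 0, 0], [0, 0, 0]]

```text
t: 5.58
tool_pos: [0.6651, -0.0442, 0.3019]
orientation: [-3.137, 0.151, 0.024]
force: [0.7, -0.4, 0.2]
opening: 0.0007
gripper_force: 0.0
```

Run:
```python
from h import *
goal(110,0,118)
# planned tip centre path: front lower corner on outer face at r
for th in np.arange(1.6,-.01,-.1):
    r=84; u=np.array([-np.cos(th),np.sin(th)]); n=np.array([np.sin(th),np.cos(th)])
    q=np.array([65,47])+r*u+5*n+[7.5,0]; print(round(th,2),q.round(1),end=' ')
```

```text
t 5.58 tip [115.7   0.3 115.9] F [ 0.8 -0.4  0.2] rot [-0.     0.015 -0.   ] shift in goal axes [-8.5  0.2 -2.1] now axes [-8.5  0.2 -2. ]
1.6 [ 80.  130.8] 1.5 [ 71.5 131.1] 1.4 [ 63.2 130.6] 1.3 [ 54.8 129.3] 1.2 [ 46.7 127.1] 1.1 [ 38.9 124.1] 1.0 [ 31.3 120.4] 0.9 [ 24.2 115.9] 0.8 [ 17.6 110.7] 0.7 [ 11.5 104.9] 0.6 [ 6.  98.6] 0.5 [ 1.2 91.7] 0.4 [-2.9 84.3] 0.3 [-6.3 76.6] 0.2 [-8.8 68.6] 0.1 [-10.6  60.4] -0.0 [-11.5  52. ]
```

>>> apply_moves:
  series:
    - [[0, 0, -15], [0, 0.015, 0]]
    - [[-10, 0, 0], [0, 0, 0]]
    - [[-10, 0, 0], [0, 0, 0]]
    - [[-8, 0, 0], [0, 0, 0]]
    - [[-8, 0, 0], [0, 0, 0]]
    - [[-8, 0, 0.5], [0, 0, 0]]
    - [[-8, 0, 1], [0, 0, 0]]
    - [[-8, 0, 2], [0, 0, 0]]
    - [[0, 0, 0], [0, 0, 0]]
    - [[0, 0, 0], [0, 0, 0]]

```text
t: 6.42
tool_pos: [0.6069, -0.0386, 0.3181]
orientation: [3.137, -0.151, 0.013]
force: [0.1, -0.2, -0.1]
opening: 0.0003
gripper_force: 0.0
```

```bash
python3 -c "
from h import *
goal(54.8,0,129.3)"
```

```text
t 6.42 tip [6.160e+01 1.000e-01 1.321e+02] F [ 0.1 -0.2 -0.1] rot [ 0.    -0.009 -0.   ] shift in goal axes [-5.2  0.1  2.8] now axes [-5.2  0.1  2.7]
```

>>> apply_moves:
  series:
    - [[-7, 0, 2.7], [0, -0.009, 0]]
    - [[-8.1, 0, 2.2], [0, 0, 0]]
    - [[-7.8, 0, 3], [0, 0, 0]]
    - [[-7.6, 0, 3.7], [0, 0, 0]]
    - [[-7.1, 0, 4.5], [0, 0, 0]]
    - [[-6.6, 0, 5.2], [0, 0, 0]]
    - [[0, 0, 0], [0, 0, 0]]
    - [[0, 0, 0], [0, 0, 0]]

```text
t: 7.08
tool_pos: [0.5624, -0.0343, 0.2949]
orientation: [-3.138, 0.151, 0.006]
force: [0.7, -0.2, 0.2]
opening: 0.0003
gripper_force: 0.0
```

Run:
```python
from h import *
goal(11.5,0,104.9)
p,d,c=grab('scene'); cv2.imwrite('pics/s4.png',cv2.resize(p[150:310,250:410],None,fx=3.7,fy=3.7))
```

```text
t 7.08 tip [ 14.6   0.2 108.9] F [ 0.7 -0.1  0.2] rot [-0.     0.004 -0.   ] shift in goal axes [-3.8  0.1  4. ] now axes [-3.8  0.1  4.1]
```

View pics/s4.png

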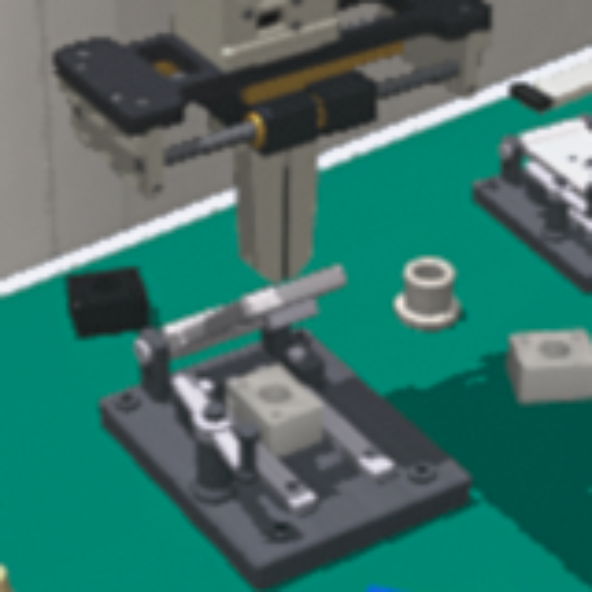

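The leaf is following, at roughly 0.6 rad, and everything else is undisturbed. I keep following it down.

>>> apply_moves:
  series:
    - [[-4, 0, 4], [0, 0.004, 0]]
    - [[-5.5, 0, 6.3], [0, 0, 0]]
    - [[-4.8, 0, 6.9], [0, 0, 0]]
    - [[-4.1, 0, 7.4], [0, 0, 0]]
    - [[-3.4, 0, 7.7], [0, 0, 0]]
    - [[-2.5, 0, 8], [0, 0, 0]]
    - [[-1.8, 0, 6], [0, 0, 0]]
    - [[-0.9, 0, 5], [0, 0, 0]]
    - [[0, 0, 3], [0, 0, 0]]
    - [[0, 0, 0], [0, 0, 0]]

```text
t: 7.97
tool_pos: [0.5357, -0.0317, 0.2401]
orientation: [-3.138, 0.151, -0.0]
force: [0.6, -0.3, -0.3]
opening: 0.0004
gripper_force: 0.0
```

```bash
python3 -c "
from h import *
goal(-11.5,0,52)"
```

```text
t 7.97 tip [-11.5   0.2  54.1] F [ 0.6 -0.2 -0.3] rot [-0. -0. -0.] shift in goal axes [0.1 0.2 2.1] now axes [0.1 0.2 2.1]
```

>>> apply_moves:
  series:
    - [[0, 0, 1], [0, 0, 0]]
    - [[0, 0, 1], [0, 0, 0]]
    - [[0, 0, 1], [0, 0, 0]]
    - [[0, 0, 1], [0, 0, 0]]
    - [[0, 0, 0], [0, 0, 0]]
    - [[0, 0, 0], [0, 0, 0]]

```text
t: 8.47
tool_pos: [0.5363, -0.0318, 0.2381]
orientation: [3.138, -0.151, 0.003]
force: [-3.8, 1.2, 8.5]
opening: 0.0003
gripper_force: 3.9
```

```bash
python3 -c "
from h import *
goal(-11.5,0,52)"
```

```text
t 8.47 tip [-10.5   0.1  52.1] F [-3.9  0.9  8.5] rot [ 0.    -0.002 -0.   ] shift in goal axes [-0.6  0.1  0.1] now axes [-0.6  0.1  0.1]
```

The leaf is down at z 52 and resists firmly. I'll press once more, then lift and go to the right of the thumb pin.

>>> apply_moves:
  series:
    - [[0, 0, 1], [0, 0, 0]]
    - [[0, 0, 1], [0, 0, 0]]
    - [[0, 0, 1], [0, 0, 0]]
    - [[0, 0, 0], [0, 0, 0]]
    - [[0, 0, 0], [0, 0, 0]]

```text
t: 8.88
tool_pos: [0.5365, -0.0318, 0.2376]
orientation: [3.138, -0.151, 0.003]
force: [-16.2, 2.1, 30.0]
opening: 0.0002
gripper_force: 15.2
```

```bash
python3 -c "
from h import *
goal(-11.5,0,52)"
```

```text
t 8.88 tip [-10.3   0.1  51.6] F [-16.3   0.6  30. ] rot [ 0.    -0.002  0.   ] shift in goal axes [-0.8  0.2 -0.4] now axes [-0.8  0.2 -0.4]
```

>>> apply_moves:
  series:
    - [[0, 0, -20], [0, 0, 0]]
    - [[0, 0, -22], [0, 0, 0]]
    - [[-20, 0, 0], [0, 0, 0]]
    - [[-20, -16, 0], [0, 0, 0]]
    - [[0, 0, 0], [0, 0, 0]]
    - [[0, 0, 0], [0, 0, 0]]

```text
t: 9.38
tool_pos: [0.4974, -0.0116, 0.2763]
orientation: [3.138, -0.149, 0.004]
force: [0.2, -0.7, 0.6]
opening: 0.0007
gripper_force: 0.0
```

Run:
```python
from h import *
goal(-53,20,67)
p,d,c=grab('scene'); cv2.imwrite('pics/s5.png',cv2.resize(p[170:310,260:400],None,fx=4.2,fy=4.2))
vv,uu=np.mgrid[170:330,250:410]; J=jig(world(c,d,uu,vv).reshape(-1,3)).reshape(160,160,3)
k=(J[...,2]>46)&(J[...,2]<70)&(abs(J[...,1])<24)&(J[...,0]>-26)&(J[...,0]<50)
Q=J[k]; print('leaf',len(Q),np.linalg.lstsq(np.c_[Q[:,:2],np.ones(len(Q))],Q[:,2],rcond=None)[0])
k=(J[...,2]>64)&(J[...,2]<86)&(J[...,0]<-30)&(J[...,0]>-70)&(J[...,1]>42)&(J[...,1]<75)
print('pin',J[k].mean(0) if k.any() else '',k.sum())
```

```text
t 9.38 tip [-51.1  16.6  90.3] F [ 0.3 -0.7  0.6] rot [-0.    -0.002  0.001] shift in goal axes [-1.4 -3.4 23.3] now axes [-1.5 -3.4 23.3]
leaf 524 [4.21747001e-03 1.94636556e-03 5.31761337e+01]
pin [-54.07032296  57.83298193  77.12606321] 64
```

View pics/s5.png

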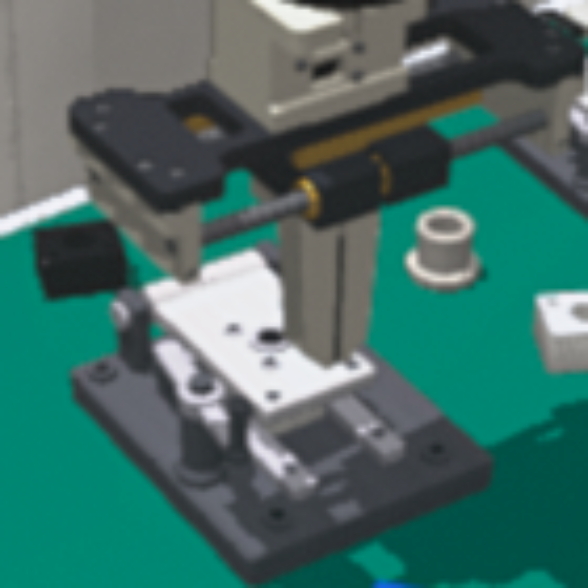

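The leaf lies flat, with a fitted slope of about 0.004. The latch is still back, with its pin near (−53,57). Now I push the pin sideways.

>>> apply_moves:
  series:
    - [[-1, 0, 12], [0, 0, 0]]
    - [[0, 0, 11], [0, 0, 0]]
    - [[0, -10, 0], [0, 0, 0]]
    - [[0, -8, 0], [0, 0, 0]]
    - [[2, -8, 0], [0, 0, 0]]
    - [[3, -7, 0], [0, 0, 0]]
    - [[4, -6, 0], [0, 0, 0]]
    - [[5, -5, 0], [0, 0, 0]]
    - [[0, 0, 0], [0, 0, 0]]
    - [[0, 0, 0], [0, 0, 0]]

```text
t: 10.27
tool_pos: [0.5156, 0.0309, 0.2535]
orientation: [-3.138, 0.15, -0.005]
force: [-0.2, 0.6, -1.3]
opening: 0.0003
gripper_force: 0.0
```

```bash
cat > pin.py <<'E'
from h import *
goal(-60,60,67)
p,d,c=grab('scene'); cv2.imwrite('pics/s6.png',cv2.resize(p[170:310,260:400],None,fx=4.2,fy=4.2))
vv,uu=np.mgrid[170:330,230:410]; J=jig(world(c,d,uu,vv).reshape(-1,3)).reshape(160,180,3)
k=(J[...,2]>66)&(J[...,2]<86)&(J[...,0]<0)&(J[...,0]>-70)&(J[...,1]>tip()[1][1]+18)&(J[...,1]<100)
print('pin',J[k].mean(0) if k.any() else '',k.sum())
E
python3 pin.py
```

```text
t 10.27 tip [-36.9  60.7  67.5] F [-0.3  0.5 -1.3] rot [-0.    -0.003  0.001] shift in goal axes [-22.5   0.6   0.5] now axes [-22.5   0.6   0.4]
pin [-38.91064024  83.00709094  77.76755885] 55
```

View pics/s6.png

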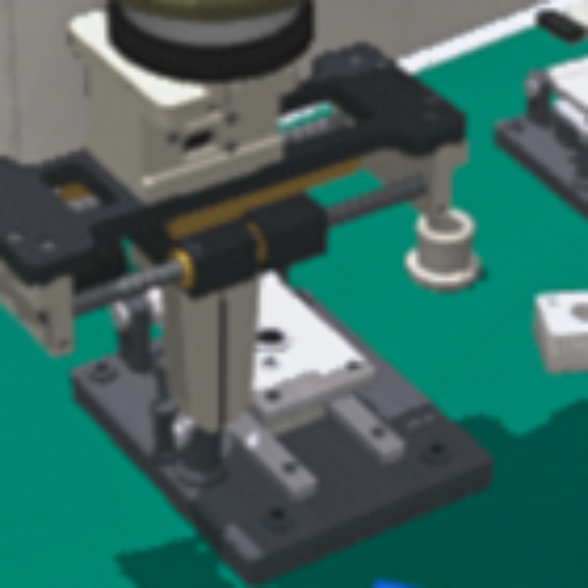

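The pin has moved to about (−38,83), so the latch is near 1 rad. I go round to its front side and push it in +x.

>>> apply_moves:
  series:
    - [[0, 6, 0], [0, 0, 0]]
    - [[-13, 0, 0], [0, 0, 0]]
    - [[-13, 0, 0], [0, 0, 0]]
    - [[0, -16, 0], [0, 0, 0]]
    - [[0, -16, 0], [0, 0, 0]]
    - [[9, 0, 0], [0, 0, 0]]
    - [[7, 0, 0], [0, 0, 0]]
    - [[6, 0, 0], [0, 0, 0]]
    - [[5, 0, 0], [0, 0, 0]]
    - [[4, 0, 0], [0, 0, 0]]
    - [[3, 0, 0], [0, 0, 0]]
    - [[0, 0, 0], [0, 0, 0]]

```text
t: 11.32
tool_pos: [0.5261, 0.055, 0.2532]
orientation: [3.137, -0.152, 0.004]
force: [0.0, 0.4, 0.0]
opening: 0.0004
gripper_force: 0.0
```

>>> apply_moves:
  series:
    - [[1, 0, 0], [0, 0, 0]]
    - [[1, 0, 0], [0, 0, 0]]
    - [[1, 0, 0], [0, 0, 0]]
    - [[0, 0, 0], [0, 0, 0]]
    - [[0, 0, 0], [0, 0, 0]]

```text
t: 11.73
tool_pos: [0.5277, 0.0552, 0.2529]
orientation: [3.137, -0.151, -0.001]
force: [-6.6, -1.1, 3.5]
opening: 0.0009
gripper_force: 3.5
```

```bash
python3 -c "
from h import *
goal(-27.5,86,67)"
```

```text
t 11.73 tip [-27.9  85.8  66.9] F [-6.5 -1.7  3.5] rot [ 0.001  0.001 -0.   ] shift in goal axes [ 0.3 -0.1 -0.1] now axes [ 0.3 -0.1 -0.1]
```

It has reached the stop, at 6.5 N with the tip where I predicted. One more push, then retreat and check.

>>> apply_moves:
  series:
    - [[1, 0, 0], [0, 0, 0]]
    - [[1, 0, 0], [0, 0, 0]]
    - [[0, 0, 0], [0, 0, 0]]
    - [[0, 0, 0], [0, 0, 0]]
    - [[0, 0, 0], [0, 0, 0]]

```text
t: 12.15
tool_pos: [0.5288, 0.0552, 0.2526]
orientation: [3.137, -0.151, -0.006]
force: [-13.7, 0.1, 8.0]
opening: 0.0005
gripper_force: 6.9
```

>>> apply_moves:
  series:
    - [[-10, 0, 0], [0, 0, 0]]
    - [[-15, 0, 0], [0, 0, 0]]
    - [[0, 0, -20], [0, 0, 0]]
    - [[0, 0, -40], [0, 0, 0]]
    - [[0, 0, -40], [0, 0, 0]]
    - [[-30, 0, -20], [0, 0, 0]]
    - [[-30, 0, 0], [0, 0, 0]]
    - [[-30, 0, 0], [0, 0, 0]]
    - [[0, 0, 0], [0, 0, 0]]
    - [[0, 0, 0], [0, 0, 0]]
    - [[0, 0, 0], [0, 0, 0]]

```text
t: 13.07
tool_pos: [0.4161, 0.0661, 0.3736]
orientation: [3.138, -0.151, 0.007]
force: [0.1, -1.1, -0.8]
opening: 0.0004
gripper_force: 0.0
```

```bash
sed -i 's/s6/s7/;s/J\[...,1\]>tip.*+18/J[...,1]>70/' pin.py; python3 pin.py
```

```text
t 13.07 tip [-139.1   86.2  187.6] F [ 0.2 -1.1 -0.8] rot [-0.    -0.004 -0.   ] shift in goal axes [ 79.9  26.1 120.6] now axes [ 79.4  26.1 120.9]
pin [-16.17258944  89.94203143  77.57416332] 60
```

View pics/s7.png

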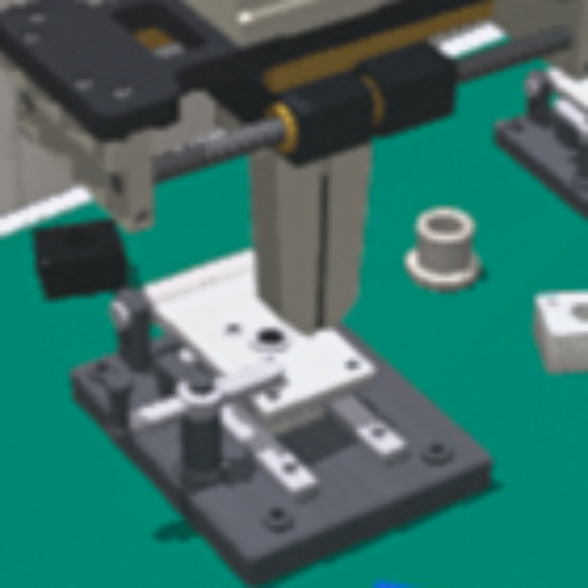

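The latch lies across the shut leaf, with its pin at (−16,90), and the arm is clear. I'm handing it in.

```bash
python3 -c "
from plant import robot
print(robot.close_job())"
```

```text
the job is handed in; nothing more can be done
None
```

The block was pushed home, the leaf shut and the latch swung across it, and I handed the job in at about 13 s of the 61 s; the hand-in gave no verdict, but my last camera check showed the leaf shut, the latch across it and the arm clear.

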